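Feed plug carriers into the germination tunnel and clip it off

TASK

Load every sown plug carrier into the germination tunnel: set each on the loading deck, and feed it with the push stick through the guide channel until its rear end is at least 20 mm (a finger's width) inside the covered tunnel; do not push carriers in with the fingers. When all are in, clip the spring clip, jaws down, squarely onto the upright steel fin beside the mouth so that it sits down on the fin, grips it and bars the way back. Finish with the push stick lying flat on its cork mat, and leave the pot, bottle and seedling tray alone.

Things in the scene. Friction and masses are not known exactly. Their poses are not given: they have to be found in the camera images.
- channel: Fixed aluminium guide channel feeding along its +y, 405 mm long. Origin on the table under the tunnel mouth, z up. Floor plate 4 mm thick, 56 mm wide, y -140 to +265. Side walls of the open part stand 8 mm above the floor and are 5 mm thick, except the fin; they taper in from 44 mm apart (y -75) to 35 mm (y -45) and run straight to the mouth.
- mouth (a point): Centre of the tunnel mouth, on the channel floor (4 mm above the table); axes as the channel's (+y into the tunnel). The covered tunnel, y 0 to 260, is 35 mm wide and 34 mm high inside, has a clear roof (top 42 mm above the table) and a closed far end. Three carriers end to end (210 mm) fit with room to spare; one pushed in pushes those ahead.
- deck (a point): Loading deck: point on the channel floor, on its centre line, 95 mm before the mouth: set a carrier with its middle here. Deck walls 44 mm apart, y -140 to -75; the outer end (y -140) is open. Axes as the channel's.
- fin_top (a point): Place for the clip: point on the top edge of the steel fin, an upright plate on the +x side just before the mouth, 6 mm thick (x), 45 mm long (channel y -45 to 0), top 44 mm above the table, centre plane at channel x +20.5. This point is at channel y -24. Axes as the channel's.
- clip_tails (a point): Between the clip's two tails, 62 mm above the jaw tips: the height to squeeze. Tails flare up from the hinge, 18 mm over their outsides at it and 41 mm at the top (z 82). Squeezed together along x with about 7 N they open the jaws, up to a stop where the tails are parallel and the noses 20 mm apart. Released, it springs shut.
- mat: Cork mat, 100 x 240 x 3 mm, fixed; origin at the centre of its underside, long side along its y. Home of the push stick.
- stick: Wooden push stick. Foot 24 wide (x) x 170 long (y) x 16 mm high; origin at the centre of the foot's underside; flat nose at y +85. At the rear an upright grip block, 16 mm thick (x), 40 mm long (y -75 to -35, middle at -55), top 62 mm above the underside. 0.12 kg, starts on the mat.
- carrier0: Black plug carrier, a block 30 (x) x 70 (y) x 28 mm (z) with two sown plugs flush in its top; origin at the centre of its underside, long axis y, either end may lead. About 0.07 kg. May be absent: two or three of the four are there.
- carrier1: Black plug carrier, a block 30 (x) x 70 (y) x 28 mm (z) with two sown plugs flush in its top; origin at the centre of its underside, long axis y, either end may lead. About 0.07 kg. May be absent: two or three of the four are there.
- carrier2: Black plug carrier, a block 30 (x) x 70 (y) x 28 mm (z) with two sown plugs flush in its top; origin at the centre of its underside, long axis y, either end may lead. About 0.07 kg. May be absent: two or three of the four are there.
- carrier3: Black plug carrier, a block 30 (x) x 70 (y) x 28 mm (z) with two sown plugs flush in its top; origin at the centre of its underside, long axis y, either end may lead. About 0.07 kg. May be absent: two or three of the four are there.
- clip: Dark steel spring clip, 82 mm tall, 26 mm wide (y), 0.07 kg, starts standing on its shut jaws. Frame: that of its -x half, origin at the bottom middle, z up the clip; jaws part along x. Jaws point down, 36 mm long, 17 mm over their outsides when shut, 7 mm between the plates and 1 mm between the rubber noses (lowest 10 mm). The noses grip the fin.
- clip_hinge (a point): Middle of the clip's hinge, 38 mm above the jaw tips. A cross block under it, its underside 8 mm below this point, sits on the fin's top; so seated, this point is 8 mm above fin_top.
- clip_jaw (a joint): Jaw opening angle in rad: 0 shut on nothing, 0.5 fully squeezed; about 0.15 when gripping the fin.
- pot: Small terracotta pot with a plant, 70 mm across, 60 mm high without leaves. Origin at its underside. Bystander.
- feed_bottle: White bottle, 56 mm across, 130 mm high. Origin at its underside. Bystander.
- seed_tray: Black seedling tray 120 x 270 x 35 mm with seedlings, origin at the centre of its underside. Bystander.
Not all that is in view belongs to the job. There is more than one size of the stick; the one meant has the size given above. Leave any purple look-alike of the carrier3 alone.

How it is judged:
By the outcome, as a careful person would: the job done as asked, in the order asked, and still so for the second after the job is handed in, with the robot touching nothing.
Of carrier0, carrier1, carrier2, carrier3 only 2 to 3 are there at a start; the rules pass over those that are not, and their reading is None.
At some moment in a run one of carrier0, carrier1, carrier2, carrier3 may be knocked a few centimetres aside while the robot is not near it.
It also fails if it takes over 210 s, if anything falls off the work surface, if the arm or the gripper's body presses on something with over 40 N, if the wrist force passes 120 N, or if a joint passes its speed limit or range.

ROBOT

A 7-joint arm with a two-finger parallel gripper is mounted at the origin on the work surface. World frame = base frame: x ahead of the robot, y to its left, z up, the work surface at z = 0. Lengths are in m, angles in rad, forces in N, time in s.
With the tool pointing down it reaches from about 0.4 to 0.875 m from the base axis. Payload 4.4 kg.
Tool frame: the origin (TCP) lies at the very end of the fingers, on their centre line; the grasp point (between the pads) lies 19 mm behind it; z points along the fingers, y is the line along which they close (so a half turn about z gives the same grasp; the last joint's range is limited). The gripper opens to 85 mm and grips with 20 to 120 N. Pads are 22 mm wide; open, the fingers measure 114 mm over their backs; the gripper's body (76 mm by 85 mm) begins 54 mm behind the grasp point. The pads swing forward as they close: fully open they stand 13 mm farther back than shut.
Start: joints at [-1.249, 0.628, 0.038, 1.517, -0.027, 0.996, -0.02], TCP at [0.246, 0.602, 0.203] pointing down, gripper open.
Joint ranges: [-3.06, 3.06], [-0.37, 2.12], [-1.25, 1.32], [0.18, 2.47], [-1.1, 4.24], [0.23, 1.98], [-2.94, 2.94]. Speed limits (rad/s): [2.57, 2.57, 3.14, 3.14, 3.14, 3.14, 3.14].

INTERFACE

Orientations are given as a unit quaternion [x, y, z, w].
In Python, from station import arm, fingers, kin, monitor, imaging, hand_in gives the robot as it stands. Calls block until the motion is done:
- arm.move_to(position, orientation): joint-space move of the TCP to a pose.
- arm.move_l(position, velocity=0.15, orientation=None, f_stop=None): straight line of the TCP; orientation=None keeps the orientation; velocity is the mean speed in m/s. With f_stop (N) it stops when the force on the tool has changed by that much, and returns True; else False.
- arm.set_joints(angles): joint-space move.
- fingers.open_gripper() and fingers.close(grip_force=None): open the fingers fully, or close them until they stop; grip_force is the grip in N (None keeps the last).
- arm.wait(seconds).
- kin.solve_ik(position, orientation): joint angles nearest the present ones, or None.
- monitor.read_state(): the state.
- imaging.grab_frame(name): name is "scene" or "side" or "wrist"; returns a dict with "img" (480x640x3 uint8, red, green, blue), "range_z" (480x640 float32, m along the optical axis (not along the pixel's ray), 0 where there is no reading), "fx", "fy", "cx", "cy" (pixels), "R" (3x3) and "t" (3): a world point X has camera coordinates R X + t. Camera axes: x right, y down, z forward; pixel columns grow to the right and rows downward; lengths in m; the calibration is good to about 2 mm. A picture is of the moment at which its call begins.
A pose or a line that the arm cannot do raises arm.IKError and nothing moves.
- hand_in(): hands the job in; it is judged then, once.
The state is a dict: "clock": time; "joints": joint angles; "qd": joint speeds; "joint_efforts": joint torques, N m; "eef_pos": TCP position; "tool_rot": TCP orientation; "contact_force": force on the tool from outside, world axes, zero at the start; "wrist_torque": the same for the moment, N m; "gripper_width": finger opening in m; "grasp_force": force on a finger pad.
Only numpy, scipy, OpenCV 4.12 (cv2) and the standard library are available. Lean on these libraries where they do the work, as an engineer would, in place of code of your own. Each camera call takes 0.05 s, during which the arm holds its last target. There are 200 camera calls.

## Working session

There is one attempt and no reset: what is moved stays moved. The work goes in short steps, each a Python script; the robot and the scene stay as the last script left them, time stands still between calls to the robot, and variables do not carry over. Pictures are saved under pics/ and viewed, at most 14 in all, crops included, and the job is handed in when it is done.

```bash
ls; mkdir -p pics
cat > h.py <<'E'
import numpy as np, cv2
from station import arm, fingers, kin, monitor, imaging, hand_in
def shot(cam,name):
    f=imaging.grab_frame(cam); cv2.imwrite(f'pics/{name}.png',f['img'][:,:,::-1]); np.savez(f'pics/{name}.npz',**f); return f
def cloud(f):
    z=f['range_z']; v,u=np.mgrid[:480,:640]
    P=np.stack([(u-f['cx'])/f['fx']*z,(v-f['cy'])/f['fy']*z,z],-1)
    W=(P-f['t'])@np.asarray(f['R']); W[z==0]=np.nan; return W
def load(n): return dict(np.load(f'pics/{n}.npz'))
E
python3 - <<'E'
from h import *
for c in ('scene','side','wrist'):
    f=shot(c,c+'0'); print(c,f['fx'],-np.asarray(f['R']).T@f['t'],np.asarray(f['R'])[2])
print(monitor.read_state())
E
```

```text
pics
scene 477.81581323061835 [1.48225073 0.52048293 0.73846764] [-0.77314549 -0.34057067 -0.53503053]
side 512.7586164324566 [-0.00557055 -0.64221072  0.85185257] [ 0.43040999  0.60639211 -0.6686074 ]
wrist 384.02909277357065 [0.17904372 0.62836876 0.37245544] [ 0.261402   -0.10861402 -0.95909957]
{'clock': 0.15, 'joints': array([-1.24880267,  0.62912883,  0.03844332,  1.51811018, -0.02701789,
        0.99627733, -0.01998753]), 'qd': array([-0.00100782, -0.00182103,  0.00055924, -0.00229962,  0.00289614,
       -0.00166303,  0.00100224]), 'joint_efforts': array([ 8.72261553e-04, -5.63796008e+01,  1.22765969e+00, -1.93652451e+01,
        1.11714590e-02,  7.37609749e-03, -5.21997080e-06]), 'eef_pos': array([0.2455705 , 0.60129571, 0.20221239]), 'tool_rot': array([ 1.92680438e-01,  9.81261308e-01, -6.88826297e-04, -1.41735621e-04]), 'contact_force': array([ 0.78427363,  0.43766519, -0.62218481]), 'wrist_torque': array([-0.00661933,  0.07604598,  0.02600657]), 'grasp_force': 0.0, 'gripper_width': 0.08544471720379847}
```

View pics/scene0.png

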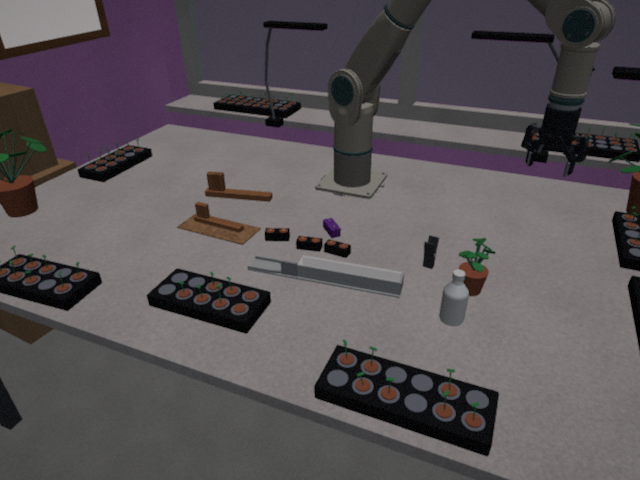

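View pics/side0.png

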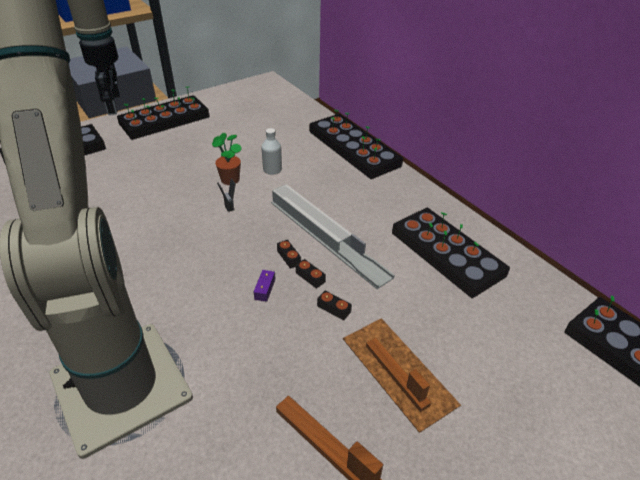

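Scene view: carriers at (277,234), (309,243) and (338,248), purple look-alike (332,228). There is a stick on the mat at (220,217) and a larger stick off it at (240,192). Channel mouth is near (300,268), clip (431,250), pot (473,278), bottle (454,302). Side view: carriers (289,252), (311,272), (334,304), stick on the mat (400,375), clip (228,198). Next I'll rectify both views into a top-down map.

```bash
cat >> h.py <<'E'
def ortho(fs,x0,x1,y0,y1,s=0.001):
    """top-down map: row=-x (far up), col=-y (left is +y)"""
    H=int((x1-x0)/s);Wd=int((y1-y0)/s); hm=np.full((H,Wd),np.nan); im=np.zeros((H,Wd,3),np.uint8)
    for f in fs:
        W=cloud(f).astype(np.float32); W=np.nan_to_num(W,nan=-9); W=cv2.resize(W,None,fx=3,fy=3); C=cv2.resize(f['img'],None,fx=3,fy=3)
        p=W.reshape(-1,3); c=C.reshape(-1,3); m=(p[:,0]>x0)&(p[:,0]<x1)&(p[:,1]>y0)&(p[:,1]<y1)&(p[:,2]>-.02)&(p[:,2]<.2)
        p=p[m];c=c[m]; o=np.argsort(p[:,2]); p=p[o];c=c[o]
        r=np.clip(((x1-p[:,0])/s).astype(int),0,H-1); k=np.clip(((y1-p[:,1])/s).astype(int),0,Wd-1)
        new=np.full((H,Wd),np.nan); new[r,k]=p[:,2]; ni=np.zeros_like(im); ni[r,k]=c
        u=np.isnan(hm)|(new>hm); u&=~np.isnan(new); hm[u]=new[u]; im[u]=ni[u]
    return im,hm
E
python3 - <<'E'
from h import *
a,b=load('scene0'),load('side0')
for n,f in (('sc',a),('si',b)):
    W=cloud(f)
    pts={'sc':dict(c0=(277,230),c1=(309,239),c2=(338,244),stickgrip=(203,209),big=(215,180),clip=(434,240),purple=(331,225),table=(300,215),roof=(350,272)),
         'si':dict(c0=(334,301),c1=(311,270),c2=(289,249),stickgrip=(418,384),big=(365,462),clip=(230,188),purple=(264,282),table=(200,300),roof=(315,215))}[n]
    for k,(u,v) in pts.items(): print(n,k,W[v,u].round(4))
im,hm=ortho([a,b],.25,.85,-.62,.18)
cv2.imwrite('pics/ortho.png',im[:,:,::-1])
E
```

```text
sc c0 [ 0.4393 -0.0721  0.0262]
sc c1 [0.4502 0.035  0.0268]
sc c2 [0.4461 0.1209 0.0284]
sc stickgrip [ 0.449  -0.3187  0.0504]
sc big [ 0.2757 -0.3899  0.0596]
sc clip [0.4002 0.3706 0.0739]
sc purple [0.36   0.0651 0.0302]
sc table [ 0.2927 -0.0683  0.0011]
sc roof [0.5779 0.2041 0.0447]
si c0 [ 0.4419 -0.0704  0.0261]
si c1 [0.4536 0.0348 0.0248]
si c2 [0.4469 0.1177 0.0289]
si stickgrip [ 0.4324 -0.3344  0.0622]
si big [ 0.2617 -0.3975  0.0826]
si clip [0.4261 0.3712 0.0592]
si purple [0.3459 0.0601 0.0263]
si table [0.2137 0.1129 0.0004]
si roof [0.5616 0.1779 0.0394]
```

View pics/ortho.png

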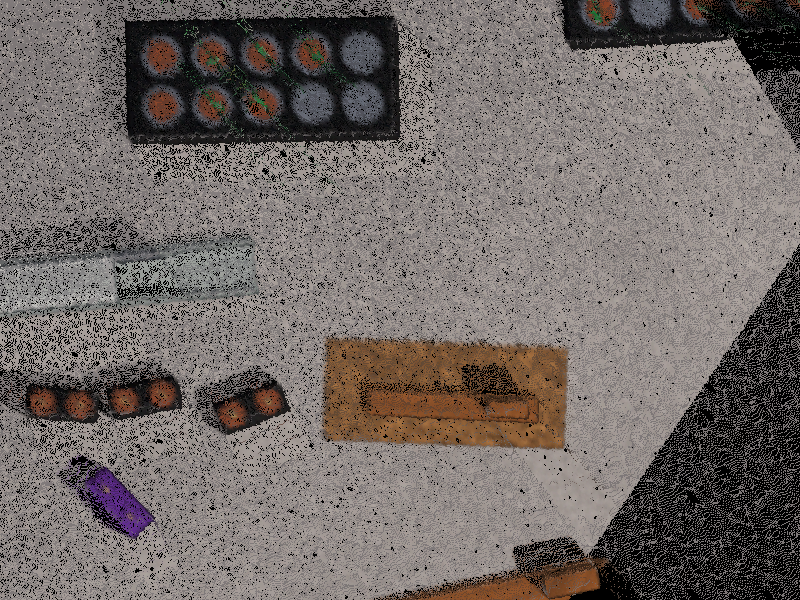

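Top-down map: carriers (62,403), (145,393), (251,404), purple (118,503), stick on the mat (450,405) about 170 x 24 mm (the right size), bigger stick at the bottom edge. The channel runs to world +y with its fin at about (140,250). Next, near wrist views for accuracy.

```bash
cat >> h.py <<'E'
from scipy.spatial.transform import Rotation as Ro
def quat(yaw):
    s,c=np.sin(yaw),np.cos(yaw)
    return Ro.from_matrix(np.array([[-s,c,0],[c,s,0],[0,0,-1]])).as_quat()
E
python3 - <<'E'
from h import *
for i,(p,yaw) in enumerate([((.47,.33,.26),.6),((.50,.08,.26),.15),((.50,-.2,.26),-.35)]):
    arm.move_to(p,quat(yaw)); f=shot('wrist',f'w{i}'); print(monitor.read_state()['clock'],kin.solve_ik(p,quat(yaw)).round(2))
fs=[load(f'w{i}') for i in range(3)]
im,hm=ortho(fs,.3,.7,-.4,.45); np.savez('pics/o2.npz',im=im,hm=hm)
o=im[:,:,::-1].copy(); cv2.imwrite('pics/ortho2.png',cv2.resize(o,(800,376)))
g=np.nan_to_num(np.clip(hm/.09*255,0,255)).astype(np.uint8)
v=np.vstack([cv2.resize(o,(800,300)),cv2.resize(cv2.applyColorMap(g,cv2.COLORMAP_JET),(800,300))]); cv2.imwrite('pics/o2v.png',v)
E
```

```text
1.5417 [-0.8   0.47  0.21  1.66 -0.11  1.02  0.05]
2.5833 [-0.48  0.37  0.37  1.84 -0.16  0.96  0.11]
3.7167 [-0.04  0.45  0.55  1.77 -0.27  1.    0.26]
```

View pics/o2v.png

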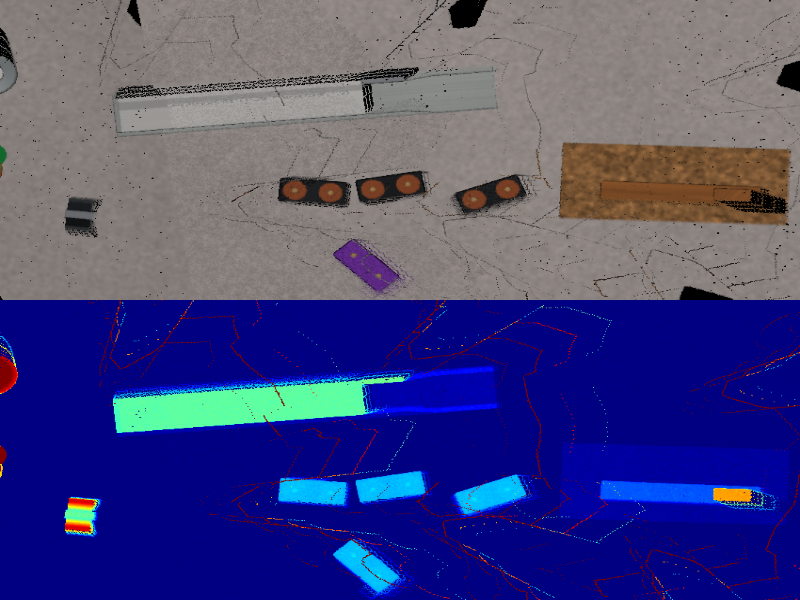

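The near map shows everything cleanly: roof and fin (tunnel 365→115 px wide, fin strip up to col 410), three carriers, clip at (82,215), and grip block at (732,495) in the height panel. Now I'll fit rectangles.

```bash
cat >> h.py <<'E'
def rect(P,lo,hi,box,q=0.):
    """PCA-free rectangle fit of points with lo<z<hi in box; returns centre, size, long-axis angle, mean z"""
    x0,x1,y0,y1=box
    m=(P[:,2]>lo)&(P[:,2]<hi)&(P[:,0]>x0)&(P[:,0]<x1)&(P[:,1]>y0)&(P[:,1]<y1); p=P[m]
    if len(p)<20: return None
    # drop isolated points
    from scipy.spatial import cKDTree
    t=cKDTree(p[:,:2]); n=np.array([len(k) for k in t.query_ball_point(p[:,:2],.004)]); p=p[n>.35*np.median(n)]
    (c,s,a)=cv2.minAreaRect((p[:,:2]*1000).astype(np.float32)); b=cv2.boxPoints((c,s,a))
    e=max([b[1]-b[0],b[2]-b[1]],key=np.linalg.norm); ang=np.arctan2(e[1],e[0])%np.pi
    return np.round(np.array(c)/1000,4),np.round(sorted(s),1),round(float(np.degrees(ang)),1),round(float(np.median(p[:,2])),4),len(p)
E
python3 - <<'E'
from h import *
B=dict(c2=(.41,.485,.085,.16,.02,.035),c1=(.41,.485,-.003,.08,.02,.035),c0=(.41,.485,-.115,-.03,.02,.035),
 roof=(.5,.64,.06,.34,.036,.05),fin=(.5,.64,0,.05,.036,.05),floor=(.5,.64,-.09,0.04,.002,.0065),walls=(.5,.64,-.09,0.06,.009,.016),
 clip=(.38,.45,.33,.4,.06,.1),foot=(.4,.5,-.4,-.18,.013,.026),grip=(.4,.5,-.4,-.27,.055,.08),mat=(.38,.53,-.42,-.13,.0015,.006),purple=(.3,.42,.01,.12,.02,.035),table=(.3,.4,-.3,-.1,-.02,.0015))
for n in ('w0','w1','w2','scene0','side0'):
    P=cloud(load(n)).reshape(-1,3); P=P[~np.isnan(P[:,0])]
    for k,b in B.items():
        r=rect(P,b[4],b[5],b[:4])
        if r: print(n,k,*r)
E
```

```text
w0 c2 [0.4465 0.1341] [29.8 38.8] 85.5 0.0276 523
w0 roof [0.5583 0.1959] [ 45.9 265.1] 95.3 0.0414 8171
w0 floor [0.558  0.0125] [21.5 55.7] 95.4 0.0035 228
w0 walls [0.5534 0.0267] [ 6.5 61. ] 92.9 0.0114 144
w0 clip [0.4144 0.3658] [25.9 40.9] 173.5 0.0782 700
w0 mat [ 0.426  -0.1728] [47.7 70.8] 34.6 0.0026 897
w0 purple [0.3469 0.0617] [30.4 70.8] 44.1 0.0276 1523
w1 c2 [0.4451 0.1185] [30.2 68.1] 85.4 0.0275 1973
w1 c1 [0.4513 0.0355] [30.2 69.8] 100.3 0.0276 1746
w1 c0 [ 0.4414 -0.0713] [30.4 70.3] 111.1 0.0276 1489
w1 roof [0.5612 0.165 ] [ 45.9 214.3] 95.5 0.0414 10659
w1 fin [0.5938 0.0354] [ 6.3 29.6] 95.6 0.0431 189
w1 floor [ 0.5754 -0.0169] [ 50.  118.9] 96.6 0.0035 3093
w1 walls [ 0.5772 -0.0068] [ 54.3 137.4] 95.4 0.0114 839
w1 foot [ 0.4459 -0.2172] [23.8 58.2] 86.7 0.0184 646
w1 mat [ 0.4573 -0.2128] [100.  133.6] 87.8 0.0026 3732
w1 purple [0.3467 0.0611] [30.  70.4] 43.8 0.0275 1894
w1 table [ 0.35   -0.1807] [100.  161.3] 90.0 -0.0006 1928
w2 c1 [0.454  0.0039] [16.5 33.8] 161.0 0.027 530
w2 c0 [ 0.4412 -0.0719] [30.6 69.9] 111.1 0.0276 2315
w2 floor [ 0.5816 -0.
[... 1155 characters left out ...]
 85.7 0.0276 267
side0 c1 [0.4505 0.0335] [32.3 70.6] 100.9 0.0274 340
side0 c0 [ 0.4405 -0.0724] [33.1 70.2] 111.4 0.0272 417
side0 roof [0.5583 0.1942] [ 50.8 272.7] 95.1 0.0413 1293
side0 fin [0.5938 0.0344] [ 8.  30.1] 98.8 0.0422 46
side0 floor [ 0.5741 -0.0202] [125.3 137.1] 175.3 0.0038 559
side0 walls [ 0.5778 -0.0072] [ 57.5 138.2] 94.3 0.0114 230
side0 clip [0.414  0.3617] [28.8 41. ] 5.5 0.0735 73
side0 foot [ 0.4428 -0.2744] [ 26.4 169.5] 87.3 0.018 862
side0 grip [ 0.4402 -0.329 ] [17.2 39.9] 87.6 0.0635 228
side0 mat [ 0.4537 -0.2795] [141.1 274.8] 90.1 0.0028 2855
side0 purple [0.3457 0.0602] [31.2 72.2] 44.4 0.0272 353
side0 table [ 0.35 -0.2 ] [ 99.9 199.8] 90.0 -0.0009 4334
```

```bash
cat >> h.py <<'E'
M=np.array([.5705,.0642]); TH=np.radians(95.4); U=np.array([np.cos(TH),np.sin(TH)]); X=np.array([U[1],-U[0]])
CY=TH-np.pi/2
def ch(x,y): return M+x*X+y*U
def q2(a): # tool yaw folded to +-90deg
    return quat((a+np.pi/2)%np.pi-np.pi/2)
def clk(): return round(monitor.read_state()['clock'],1)
def carriers(name,fs=None):
    """non-purple carrier-size blocks: (centre, long-axis angle deg, channel coords mm, size)"""
    fs=fs or [shot('wrist',name)]
    im,hm=ortho(fs,.3,.68,-.35,.4); m=((hm>.02)&(hm<.036)).astype(np.uint8)
    m=cv2.morphologyEx(cv2.morphologyEx(m,cv2.MORPH_CLOSE,np.ones((4,4))),cv2.MORPH_OPEN,np.ones((9,9)))
    n,l,s,c=cv2.connectedComponentsWithStats(m); out=[]
    for i in range(1,n):
        if not 1000<s[i,4]<3500: continue
        k,r=np.where(l==i)[::-1],None
        (cc,ss,a)=cv2.minAreaRect(np.stack(k,-1).astype(np.float32))
        col=im[l==i].astype(float).mean(0); purple=col[2]>col[1]*1.5 and col[2]>col[0]
        p=np.array([.68-(cc[1]+.5)/1000,.4-(cc[0]+.5)/1000]); b=cv2.boxPoints((cc,ss,a)); e=max([b[1]-b[0],b[2]-b[1]],key=np.linalg.norm)
        ang=np.degrees(np.arctan2(-e[0],-e[1]))%180
        out.append((p.round(4),round(ang,1),np.round(1000*np.array([(p-M)@X,(p-M)@U])),np.round(sorted(ss)),'PURPLE' if purple else 'ok',round(float(np.nanmedian(hm[l==i])),4)))
    return out
def look(name):
    arm.move_to((.50,.06,.26),quat(.15)); r=carriers(name)
    for k in r: print(*k)
    return r
def load_deck(p,ang):
    fingers.open_gripper(); y=np.radians(ang)-np.pi/2
    arm.move_to([*p,.12],q2(y)); arm.move_l([*p,.010],.1,f_stop=12); fingers.close(30)
    s=monitor.read_state(); print('grip',s['gripper_width'],s['grasp_force'],s['eef_pos'])
    arm.move_l([*p,.12],.15); d=ch(0,-.095)
    arm.move_to([*d,.12],q2(CY)); print('deck stop',arm.move_l([*d,.0145],.06,f_stop=6),monitor.read_state()['eef_pos'])
    fingers.open_gripper(); arm.move_l([*d,.13],.2)
E
python3 - <<'E'
from h import *
r=look('l1')
c=[k for k in r if k[4]=='ok' and abs(k[2][0])>60][0]
load_deck(c[0],c[1]); look('l2'); print(clk())
E
```

```text
[0.4502 0.0346] 100.3 [-123.  -18.] [31. 70.] ok 0.0281
[ 0.44   -0.0727] 111.0 [-143. -124.] [32. 71.] ok 0.028
[0.4442 0.1164] 85.0 [-121.   64.] [31. 71.] ok 0.0281
[0.3446 0.0595] 43.7 [-225.   17.] [32. 74.] PURPLE 0.028
grip 0.00028359592961032116 0.0 [0.45018583 0.03459399 0.00997794]
deck stop False [ 0.57967908 -0.03041462  0.01480342]
[0.4502 0.0341] 100.5 [-123.  -19.] [31. 71.] ok 0.0281
[ 0.44   -0.0727] 111.0 [-143. -124.] [32. 71.] ok 0.028
[0.444  0.1165] 85.3 [-121.   64.] [31. 71.] ok 0.0281
[0.345  0.0595] 45.0 [-225.   17.] [32. 73.] PURPLE 0.028
13.4
```

Closed on nothing even though the TCP was at 10 mm. I'll watch one close attempt.

Run:
```python
from h import *
p=np.array([.4512,.0350]);y=np.radians(100.3)-np.pi/2
fingers.open_gripper(); print(monitor.read_state()['gripper_width'])
arm.move_to([*p,.12],q2(y)); print(arm.move_l([*p,.010],.1,f_stop=12))
s=monitor.read_state(); print(s['eef_pos'],s['gripper_width'],s['tool_rot'],q2(y))
shot('wrist','g1'); a=shot('side','g2')
R=fingers.close(30); s=monitor.read_state(); print(R,s['gripper_width'],s['grasp_force'],s['contact_force'])
b=shot('side','g3'); w=shot('wrist','g4')
c=lambda f:cv2.resize(f['img'][190:330,230:390],(400,350))
v=np.vstack([np.hstack([c(a),c(b)]),np.hstack([cv2.resize(load('g1')['img'],(400,250)),cv2.resize(w['img'],(400,250))])])
cv2.imwrite('pics/g.png',v[:,:,::-1])
```

```text
0.08551779318593675
False
[0.45161581 0.03505622 0.01045178] 0.08528041912540668 [6.40737489e-01 7.67759870e-01 3.30665174e-04 3.77511585e-04] [0.64077991 0.76772463 0.         0.        ]
False 5.502343505694985e-05 0.0 [-0.28209052  0.95813518 -0.30832565]
```

View pics/g.png

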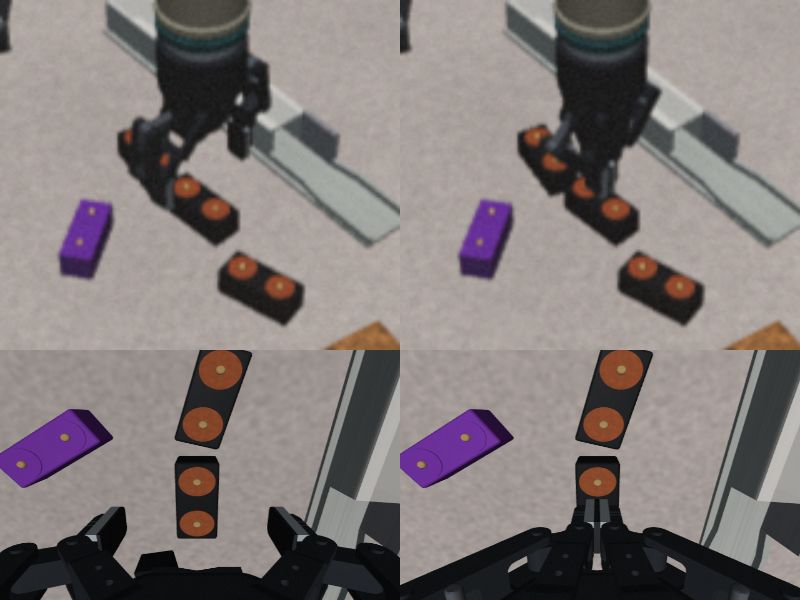

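The side crops show the fingers closed above the carrier top at about (590,180), not beside it. So the real finger end is well above the nominal TCP. I'll probe the table with shut fingers to measure the offset.

Run:
```python
from h import *
arm.move_l([.4512,.035,.12],.15)
arm.move_to([.50,-.12,.06],quat(0)); arm.move_l([.50,-.12,.008],.1,f_stop=4)
f=imaging.grab_frame('wrist')
print(arm.move_l([.50,-.12,-.035],.02,f_stop=4),monitor.read_state()['eef_pos'],monitor.read_state()['contact_force'])
arm.move_l([.50,-.12,.12],.15); print(clk())
```

```text
True [ 0.50001267 -0.12000325 -0.0283023 ] [-0.81049127  0.58445298  6.41176438]
21.6
```

Run:
```python
from h import *
y=np.radians(10.3); ty=np.array([np.cos(y),np.sin(y)]); tx=np.array([-np.sin(y),np.cos(y)])
p=np.array([.4512,.0350])
for n in ('g4','g3'):
    W=cloud(load(n)).reshape(-1,3); d=W[:,:2]-p; a=d@tx;b=d@ty
    for lo in (.030,.034,.038,.042,.05,.06,.07):
        m=(abs(a)<.05)&(abs(b)<.03)&(W[:,2]>lo)&(W[:,2]<lo+(.004 if lo<.05 else .01))
        if m.sum(): print(n,lo,m.sum(),'tx',np.percentile(a[m],[5,50,95]).round(4),'ty',np.percentile(b[m],[5,50,95]).round(4))
```

```text
g4 0.03 77 tx [0.0177 0.0197 0.0215] ty [-0.0017  0.0004  0.0025]
g4 0.038 15 tx [0.0102 0.0105 0.0106] ty [-0.0064 -0.0004  0.0041]
g4 0.042 197 tx [0.0064 0.0106 0.0111] ty [-0.0101 -0.0004  0.0094]
g4 0.05 924 tx [0.0063 0.0073 0.011 ] ty [-0.0126 -0.      0.0121]
g4 0.06 1058 tx [0.0063 0.0103 0.0111] ty [-0.0125 -0.0004  0.0121]
g4 0.07 1329 tx [-0.0088  0.009   0.0118] ty [-0.0073 -0.      0.0079]
g3 0.03 18 tx [-0.0314 -0.0159  0.0345] ty [-0.0145 -0.0072  0.0004]
g3 0.038 4 tx [-0.0097 -0.0091 -0.007 ] ty [-0.0068 -0.0033  0.0029]
g3 0.042 11 tx [-0.0118 -0.0087 -0.0044] ty [-0.0108 -0.0057  0.0053]
g3 0.05 42 tx [-0.0125 -0.0077  0.0051] ty [-0.0145 -0.0061  0.0098]
g3 0.06 38 tx [-0.0117 -0.0076  0.0002] ty [-0.0144 -0.0077  0.01  ]
g3 0.07 25 tx [-0.0128 -0.0104 -0.0066] ty [-0.0135 -0.0024  0.0101]
```

The pads are centred laterally (±11 mm). The finger end is simply 28 mm short of the nominal TCP, so I'll correct all heights by that.

```bash
cat >> h.py <<'E'
DZ=-.028   # measured: true finger end (shut) is 28 mm above the reported TCP
def P3(p,z): return [p[0],p[1],z+DZ]   # z = true height of finger end
def load_deck(p,ang):
    fingers.open_gripper(); y=np.radians(ang)-np.pi/2
    arm.move_to(P3(p,.12),q2(y)); arm.move_l(P3(p,.009),.1,f_stop=12); fingers.close(30)
    s=monitor.read_state(); print('grip',s['gripper_width'],s['grasp_force'],s['eef_pos'])
    arm.move_l(P3(p,.12),.15); s=monitor.read_state(); print('held',s['gripper_width'],s['grasp_force'])
    if s['gripper_width']<.025: return
    d=ch(0,-.095)
    arm.move_to(P3(d,.12),q2(CY)); print('deck stop',arm.move_l(P3(d,.0135),.06,f_stop=6),monitor.read_state()['eef_pos'])
    fingers.open_gripper(); arm.move_l(P3(d,.13),.2)
E
sed -i 's/p=np.array(\[.68-(cc\[1\]+.5)\/1000,.4-(cc\[0\]+.5)\/1000\])/p=np.array([.681-cc[1]\/1000,.401-cc[0]\/1000])/' h.py
python3 - <<'E'
from h import *
r=look('l3')
c=[k for k in r if k[4]=='ok' and abs(k[2][0])>60][0]
load_deck(c[0],c[1]); look('l4'); print(clk())
E
```

```text
[0.4517 0.0356] 100.1 [-121.  -17.] [31. 71.] ok 0.0281
[ 0.4414 -0.0713] 111.0 [-141. -123.] [32. 71.] ok 0.0281
[0.4455 0.118 ] 85.1 [-119.   65.] [31. 71.] ok 0.0281
[0.3463 0.0612] 43.9 [-224.   18.] [32. 73.] PURPLE 0.028Traceback (most recent call last):
  File "<stdin>", line 4, in <module>
  File "h.py", line 72, in load_deck
    arm.move_to(P3(p,.12),q2(y)); arm.move_l(P3(p,.009),.1,f_stop=12); fingers.close(30)
                                  ~~~~~~~~~~^^^^^^^^^^^^^^^^^^^^^^^^^
station.IKError: the arm cannot follow that straight line within its joint ranges
```

Run:
```python
from h import *
print(monitor.read_state()['joints'].round(2))
for p,a in (((.4517,.0356),10.1),((.4414,-.0713),21),((.4455,.118),-4.9),((.4406,-.3282),-2.7),((.597,-.2146),5.4),((.4144,.3658),-6.5)):
    for z in (.12,.06,.03,.009):
        for k in (0,180): 
            j=kin.solve_ik(P3(p,z),quat(np.radians(a+k))); print(p,z,k,None if j is None else j.round(2))
```

```text
[-0.39  0.57  0.36  2.16 -0.43  0.48  0.48]
(0.4517, 0.0356) 0.12 0 [-0.39  0.57  0.36  2.16 -0.43  0.48  0.48]
(0.4517, 0.0356) 0.12 180 [-0.81  0.85  1.12  2.17 -1.08  0.87 -1.95]
(0.4517, 0.0356) 0.06 0 [-0.31  0.68  0.24  2.2  -0.51  0.32  0.55]
(0.4517, 0.0356) 0.06 180 [ 0.43  0.83 -0.88  2.18  1.1   0.69  2.07]
(0.4517, 0.0356) 0.03 0 [-0.27  0.74  0.19  2.21 -0.55  0.24  0.59]
(0.4517, 0.0356) 0.03 180 [ 0.32  0.83 -0.7   2.19  1.13  0.55  2.05]
(0.4517, 0.0356) 0.009 0 [ 0.09  0.79 -0.33  2.2   0.93  0.29 -0.89]
(0.4517, 0.0356) 0.009 180 [ 0.21  0.83 -0.52  2.2   1.12  0.42  2.07]
(0.4414, -0.0713) 0.12 0 [-0.09  0.55  0.27  2.18 -0.33  0.45  0.81]
(0.4414, -0.0713) 0.12 180 [-0.57  0.84  1.12  2.19 -1.09  0.86 -1.51]
(0.4414, -0.0713) 0.06 0 [-0.03  0.67  0.19  2.21 -0.41  0.29  0.88]
(0.4414, -0.0713) 0.06 180 [ 0.76  0.92 -1.06  2.19  1.2   0.84  2.4 ]
(0.4414, -0.0713) 0.03 0 [-0.05  0.74  0.22  2.22 -0.66  0.24  1.12]
(0.4414, -0.0713) 0.03 180 [ 0.76  1.   -1.06  2.2   1.3   0.86  2.32]
(0.4414, -0.0713) 0.009 0 [ 0.32  0.79 -0.33  2.22  0.97  0.29 -0.5 ]
(0.4414, -0.
[... 1575 characters left out ...]
 2.91]
(0.597, -0.2146) 0.009 0 [ 0.11  0.92  0.32  1.71 -0.47  0.59  0.8 ]
(0.597, -0.2146) 0.009 180 [ 0.64  0.97 -0.58  1.69  0.76  0.72  2.9 ]
(0.4144, 0.3658) 0.12 0 [-1.12  0.71  0.56  1.9  -0.57  0.69 -0.34]
(0.4144, 0.3658) 0.12 180 [-0.52  0.67 -0.4   1.89  0.4   0.66  1.87]
(0.4144, 0.3658) 0.06 0 [-1.07  0.8   0.47  1.93 -0.65  0.57 -0.27]
(0.4144, 0.3658) 0.06 180 [-0.56  0.76 -0.33  1.92  0.45  0.54  1.83]
(0.4144, 0.3658) 0.03 0 [-1.05  0.84  0.43  1.94 -0.69  0.51 -0.23]
(0.4144, 0.3658) 0.03 180 [-0.59  0.8  -0.28  1.93  0.46  0.47  1.82]
(0.4144, 0.3658) 0.009 0 [-1.03  0.87  0.4   1.95 -0.73  0.47 -0.2 ]
(0.4144, 0.3658) 0.009 180 [-0.61  0.84 -0.25  1.93  0.47  0.43  1.82]
```

```bash
cat >> h.py <<'E'
SEED=[.45,.6,-.95,2.1,1.15,.85,-.8]   # elbow to the other side: keeps joint 6 off its lower stop near the base
def grasp_carrier(p,ang):
    fingers.open_gripper(); q=q2(np.radians(ang)-np.pi/2)
    arm.move_l(np.array(monitor.read_state()['eef_pos'])*[1,1,0]+[0,0,.2],.2)
    arm.set_joints(SEED); print('seed',monitor.read_state()['eef_pos'].round(3))
    arm.move_to(P3(p,.11),q); print(monitor.read_state()['joints'].round(2))
    arm.move_l(P3(p,.009),.1,f_stop=12); fingers.close(30)
    arm.move_l(P3(p,.11),.15); s=monitor.read_state(); print('held',s['gripper_width'],s['grasp_force'],s['joints'].round(2))
def put_deck():
    d=ch(0,-.095)
    arm.move_to(P3(d,.12),q2(CY)); print('deck stop',arm.move_l(P3(d,.0135),.06,f_stop=6),monitor.read_state()['eef_pos'])
    fingers.open_gripper(); arm.move_l(P3(d,.13),.2)
E
python3 - <<'E'
from h import *
grasp_carrier([.4517,.0356],100.1); print(clk())
E
```

```text
seed [ 0.545 -0.015  0.164]
[ 0.48  0.74 -0.96  2.15  0.94  0.76 -0.93]
held 6.959551846163292e-06 0.0 [ 0.48  0.74 -0.95  2.15  0.93  0.75 -0.92]
29.3
```

Run:
```python
from h import *
p=[.4517,.0356]; fingers.open_gripper(); 
for k in carriers('l5'): print(*k)
print(arm.move_l(P3(p,.009),.1,f_stop=12),monitor.read_state()['eef_pos'],monitor.read_state()['contact_force'])
a=shot('side','h1'); w=shot('wrist','h2')
W=cloud(w).reshape(-1,3); y=np.radians(10.1); ty=np.array([np.cos(y),np.sin(y)]); tx=np.array([-np.sin(y),np.cos(y)]); d=W[:,:2]-p; A=d@tx;B=d@ty
for sg in (1,-1):
    m=(abs(A)<.03)&(B*sg>.03)&(B*sg<.06)&(W[:,2]>.003)&(W[:,2]<.1); print(sg,m.sum(),np.percentile(W[m,2],[1,5,50]),np.percentile(B[m],[1,50,99]))
c=lambda f:cv2.resize(f['img'][190:330,230:390],(400,350))
cv2.imwrite('pics/h.png',np.hstack([c(a),cv2.resize(w['img'],(400,350))])[:,:,::-1]); print(clk())
```

```text
[0.4793 0.0198] 98.9 [-95. -36.] [30. 70.] ok 0.03
[ 0.4401 -0.0681] 110.9 [-142. -119.] [32. 65.] ok 0.0282
[0.4458 0.1186] 85.2 [-119.   66.] [31. 72.] ok 0.0283
[0.3459 0.0611] 43.8 [-224.   18.] [32. 74.] PURPLE 0.0282
False [ 0.45194565  0.03574325 -0.01869969] [-1.45169593  0.28641336  0.01064401]
1 16118 [0.01230639 0.02788928 0.07027639] [0.03025188 0.04305482 0.05985015]
-1 13680 [0.0257919  0.03260474 0.07433194] [-0.0598662  -0.04453615 -0.03034947]
31.4
```

View pics/h.png

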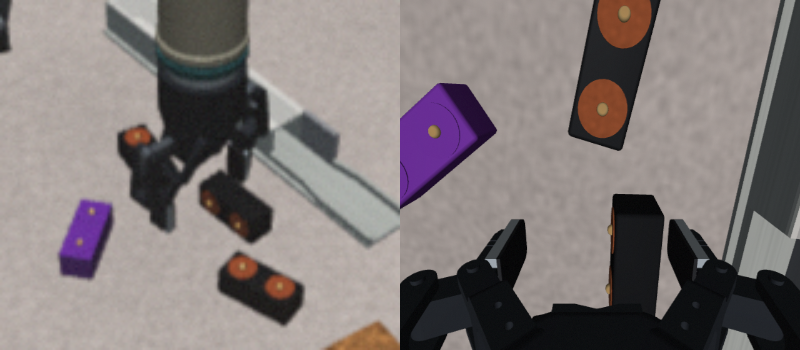

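The crop shows the carrier tipped on its side, plugs facing world -x (side crop (225,205)). So the open pads sit even higher than assumed. I'll measure the pad tips' true height against finger opening before the next grasp.

Run:
```python
from h import *
def tips(f,p,y,eef):
    W=cloud(f).reshape(-1,3); C=f['img'].reshape(-1,3).max(1)
    ty=np.array([np.cos(y),np.sin(y)]); tx=np.array([-np.sin(y),np.cos(y)]); d=W[:,:2]-p; A=d@tx;B=d@ty
    for sg in (1,-1):
        m=(A>-.005)&(A<.0125)&(B*sg>.0)&(B*sg<.075)&(W[:,2]-eef>.018)&(W[:,2]-eef<.12)
        z=W[m,2]-eef; print(sg,m.sum(),'z off',np.percentile(z,[0,1,3,10]).round(4),'B of low',np.percentile(B[m][z<np.percentile(z,10)],[5,95]).round(4))
# free air: raise to tip well above everything
p=np.array([.52,.06]); arm.move_l([.4517,.0356,.2],.2); arm.move_to([*p,.2],quat(.1))
fingers.open_gripper(); s=monitor.read_state(); f=shot('wrist','t1'); tips(f,s['eef_pos'][:2],.1,s['eef_pos'][2])
fingers.close(20); s=monitor.read_state(); f=shot('wrist','t2'); tips(f,s['eef_pos'][:2],.1,s['eef_pos'][2])
for k in carriers('t3'): print(*k)
print(clk())
```

```text
1 20107 z off [0.0403 0.0461 0.0518 0.066 ] B of low [0.0423 0.0549]
-1 19381 z off [0.0404 0.046  0.0515 0.0655] B of low [-0.0551 -0.0425]
1 22235 z off [0.0309 0.0394 0.049  0.0741] B of low [0.0004 0.0184]
-1 22400 z off [0.0315 0.0391 0.0489 0.0735] B of low [-0.0176 -0.0003]
[0.479  0.0201] 98.1 [-95. -35.] [30. 71.] ok 0.0298
[0.4459 0.118 ] 85.5 [-119.   65.] [30. 71.] ok 0.0281
[ 0.4386 -0.0648] 110.9 [-143. -116.] [33. 57.] ok 0.0281
[0.3457 0.0608] 44.0 [-224.   18.] [32. 74.] PURPLE 0.028
34.1
```

Tips sit 40 mm above the reported TCP when open and about 29 mm when shut, so my pads only touched the carrier's top edge. The side grasp would foul the deck walls, so I'll grasp lengthwise instead (70 mm, fingers inside the channel), deeper. First c2, upright and free at both ends.

```bash
cat >> h.py <<'E'
SEEDS=[SEED,[-.9,.6,.95,2.1,-.9,.85,.8]]
def up(z=.15):
    s=monitor.read_state()['eef_pos']
    if s[2]<z-.005: arm.move_l([s[0],s[1],z],.2)
def grasp_ends(p,ang,low=-.0335,force=30):
    fingers.open_gripper(); up()
    for sd in SEEDS:
        for k in (0,np.pi):
            q=quat(np.radians(ang)+k)
            try:
                arm.set_joints(sd); arm.move_to([*p,.06],q); st=arm.move_l([*p,low],.1,f_stop=12); break
            except arm.IKError as e: print('ik',k); up()
        else: continue
        break
    else: return False
    fingers.close(force); s=monitor.read_state(); print('stop',st,'grip',s['gripper_width'],s['grasp_force'],s['joints'].round(2),k)
    arm.move_l([*p,.06],.1); s=monitor.read_state(); print('held',s['gripper_width']); return .066<s['gripper_width']<.074
def put_ends(low=-.0290,dy=-.097):
    d=ch(0,dy); q=min((quat(TH),quat(TH+np.pi)),key=lambda q:np.linalg.norm(kin.solve_ik([*d,.06],q)-monitor.read_state()['joints']) if kin.solve_ik([*d,.06],q) is not None else 9e9)
    up(.1); arm.move_to([*d,.06],q); print('deck stop',arm.move_l([*d,low],.06,f_stop=5),monitor.read_state()['eef_pos'],monitor.read_state()['gripper_width'])
    fingers.open_gripper(); arm.move_l([*d,.1],.15)
E
python3 - <<'E'
from h import *
r=[k for k in look('m1') if k[4]=='ok']; c=max(r,key=lambda k:k[0][1])
ok=grasp_ends(c[0],c[1]); print(ok)
if ok: put_ends(); look('m2')
print(clk())
E
```

```text
[0.4787 0.02  ] 99.2 [-96. -35.] [30. 71.] ok 0.0297
[ 0.4414 -0.0718] 111.0 [-141. -123.] [32. 72.] ok 0.0281
[0.4457 0.118 ] 85.5 [-119.   65.] [31. 71.] ok 0.028
[0.3461 0.061 ] 43.8 [-224.   18.] [32. 74.] PURPLE 0.0279
stop False grip 0.06944196200337761 34.23044264316559 [ 0.28  1.03 -0.96  2.17  1.37  0.8  -0.14] 0
held 0.0694860103714577
True
deck stop True [ 0.57950091 -0.032348   -0.02877423] 0.06964041871228134
[ 0.5797 -0.0315] 95.2 [  0. -96.] [33. 70.] ok 0.032
[0.4788 0.0202] 98.4 [-95. -35.] [30. 70.] ok 0.0297
[ 0.4414 -0.0717] 110.9 [-141. -123.] [33. 72.] ok 0.028
[0.3461 0.061 ] 43.5 [-224.   18.] [32. 73.] PURPLE 0.028
44.5
```

```bash
cat >> h.py <<'E'
SG=np.array([.4407,-.3280]); SA=np.radians(-2.7)
def take_stick(p=SG,a=SA):
    fingers.open_gripper(); up()
    arm.move_to([*p,.09],quat(a)); print('stk',arm.move_l([*p,-.0035],.1,f_stop=10)); fingers.close(45)
    s=monitor.read_state(); print('stick grip',s['gripper_width'],s['eef_pos']); arm.move_l([*p,.08],.15); print(monitor.read_state()['gripper_width'])
def push(nose=.030,start=-.139,z=-.0005):
    g=lambda n:ch(0,n-.140)
    arm.move_to([*g(start-.02),.08],quat(CY)); print('low',arm.move_l([*g(start-.02),z],.1,f_stop=8))
    s=arm.move_l([*g(nose),z],.06,f_stop=15); e=monitor.read_state(); print('push stop',s,'nose',((e['eef_pos'][:2]-M)@U+.140).round(4),e['contact_force'].round(1),e['gripper_width'])
    return s
def retract(z=-.0005):
    g=ch(0,-.165-.140); arm.move_l([*g,z],.15); arm.move_l([*g,.08],.15)
def park(p=SG,a=SA):
    arm.move_to([*p,.08],quat(a)); print('park',arm.move_l([*p,-.0025],.06,f_stop=5),monitor.read_state()['eef_pos']); fingers.open_gripper(); arm.move_l([*p,.09],.15)
E
python3 - <<'E'
from h import *
take_stick()
s=push()
a=shot('side','p1'); b=shot('scene','p2')
c=cv2.resize(a['img'][150:330,230:430],(400,360)); d=cv2.resize(b['img'][190:310,210:410],(400,360))
cv2.imwrite('pics/p.png',np.hstack([c,d])[:,:,::-1]); print(clk())
E
```

```text
stk False
stick grip 0.01573359929551763 [ 0.44094011 -0.3281273  -0.00330002]
0.015911196233063994
low False
push stop False nose 0.0298 [ 0.9 -0.2 -1. ] 0.015450575908459491
53.8
```

View pics/p.png

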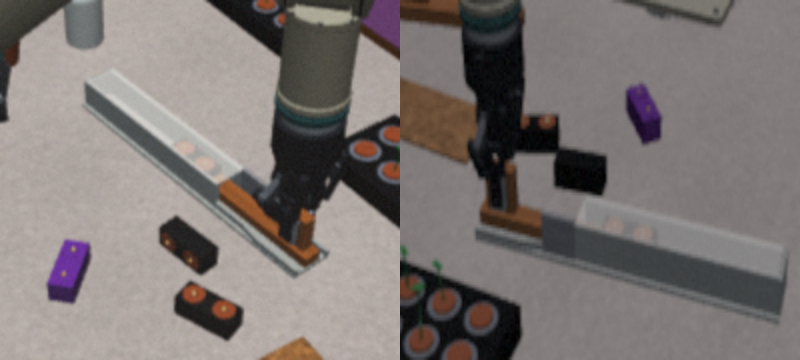

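The first carrier shows through the roof at (190,155), inside the tunnel and upright, with the stick in the channel. The second carrier lies on its side at (188,245) and the third is upright. Retract, park, then load the upright one.

Run:
```python
from h import *
retract(); park()
r=[k for k in look('n1') if k[4]=='ok' and abs(k[2][0])>40]; c=min(r,key=lambda k:abs(k[5]-.028))
print('take',c)
ok=grasp_ends(c[0],c[1]); print(ok)
if ok: put_ends(); look('n2')
print(clk())
```

```text
park False [ 0.44097633 -0.32816878 -0.00213696]
[0.4787 0.0203] 98.1 [-95. -35.] [30. 70.] ok 0.0296
[ 0.4412 -0.0708] 110.8 [-141. -122.] [32. 71.] ok 0.0281
[0.3462 0.0609] 43.5 [-224.   18.] [31. 73.] PURPLE 0.028
take (array([ 0.4412, -0.0708]), np.float32(110.8), array([-141., -122.]), array([32., 71.]), 'ok', 0.0281)
stop False grip 0.0696460504371023 34.264310002326965 [ 0.71  1.04 -0.98  2.21  1.4   0.81  0.67] 0
held 0.06975451827741298
True
deck stop True [ 0.57951414 -0.0323531  -0.02880395] 0.06945962143494328
[ 0.5802 -0.0315] 95.4 [  1. -96.] [33. 70.] ok 0.032
[0.4788 0.0202] 98.4 [-95. -35.] [30. 71.] ok 0.0297
[0.3462 0.0611] 43.8 [-224.   18.] [32. 74.] PURPLE 0.0279
71.2
```

Run:
```python
from h import *
take_stick(); s=push(); retract(); park()
up(.15)
# feasibility of the roll-up: tool tilted about the carrier axis so that it points back to the base
from itertools import product
for r,k,t in product((.5,.56,.62),(0,np.pi),(45,60)):
    q=(Ro.from_rotvec(np.radians(t)*np.array([0,1,0]))*Ro.from_quat(quat(np.pi/2+k))).as_quat()
    ax=Ro.from_quat(q).as_matrix()[:,2]; g=np.array([r,-.1,.022]); tcp=g+ax*(.019+.037)  # crude
    j=kin.solve_ik(tcp,q); print(r,k,t,ax.round(2),None if j is None else j.round(2))
print(clk())
```

```text
stk False
stick grip 0.015367912345056599 [ 0.44091201 -0.32809987 -0.00329872]
0.01563371604827203
low False
push stop False nose 0.0298 [-0.2 -0.9 -0.3] 0.015582239653222073
park False [ 0.44099564 -0.32814037 -0.00212586]
0.5 0 45 [-0.71 -0.   -0.71] [ 0.53  1.35 -0.95  1.35  0.73  1.7   1.03]
0.5 0 60 [-0.87  0.   -0.5 ] [ 0.44  1.47 -0.89  1.12  0.65  1.97  1.1 ]
0.5 3.141592653589793 45 [-0.71  0.   -0.71] [ 0.17  1.16 -0.15  1.36  0.18  1.42 -1.61]
0.5 3.141592653589793 60 [-0.87 -0.   -0.5 ] [ 0.13  1.32 -0.09  1.13  0.14  1.75 -1.56]
0.56 0 45 [-0.71 -0.   -0.71] [ 0.46  1.4  -0.95  1.12  0.75  1.82  1.11]
0.56 0 60 [-0.87  0.   -0.5 ] [ 0.2   1.42 -0.33  0.86  0.31  1.96  1.47]
0.56 3.141592653589793 45 [-0.71  0.   -0.71] [ 0.15  1.23 -0.14  1.14  0.17  1.57 -1.59]
0.56 3.141592653589793 60 [-0.87 -0.   -0.5 ] [ 0.11  1.41 -0.08  0.86  0.13  1.93 -1.54]
0.62 0 45 [-0.71 -0.   -0.71] [ 0.37  1.45 -0.94  0.85  0.78  1.95  1.23]
0.62 0 60 [-0.87  0.   -0.5 ] None
0.62 3.141592653589793 45 [-0.71  0.   -0.71] [ 0.13  1.33 -0.13  0.86  0.16  1.74 -1.56]
0.62 3.141592653589793 60 [-0.87 -0.   -0.5 ] None
86.7
```

Both carriers are in. Rolling the tipped one upright is feasible: grip it at its ends, tilt the tool 60° so the plugs turn up, and let it settle.

Run:
```python
from h import *
r=[k for k in look('u1') if k[4]=='ok' and abs(k[2][0])>40]; c=r[0]
ok=grasp_ends(c[0],c[1]); print(ok)
if ok:
    R0=Ro.from_quat(monitor.read_state()['tool_rot']).as_matrix(); k=0 if R0[1,1]>0 else np.pi
    done=False; up(.12)
    for t in (60,56,52):
        q=(Ro.from_rotvec([0,np.radians(t),0])*Ro.from_quat(quat(np.pi/2+k))).as_quat(); ax=Ro.from_quat(q).as_matrix()[:,2]
        for x in (.46,.44,.48):
            low=(14*np.sin(np.radians(t))+15*np.cos(np.radians(t)))/1000+.0015
            T=np.array([x,-.06,low])+ax*.0485; H=T+[0,0,.08]
            if kin.solve_ik(T,q) is None or kin.solve_ik(H,q) is None: continue
            try: arm.move_to(H,q); st=arm.move_l(T,.06,f_stop=8)
            except arm.IKError: print('ik',t,x); continue
            done=True; break
        if done: break
    print(done,t,x,st if done else '',monitor.read_state()['eef_pos'],monitor.read_state()['gripper_width'])
    f=shot('side','u2'); g=shot('scene','u3')
    cv2.imwrite('pics/u.png',np.hstack([cv2.resize(f['img'][190:370,230:430],(400,360)),cv2.resize(g['img'][170:290,230:430],(400,360))])[:,:,::-1])
print(clk())
```

```text
[0.479  0.0202] 97.7 [-95. -35.] [30. 71.] ok 0.0297
[0.3463 0.0612] 44.1 [-223.   18.] [32. 73.] PURPLE 0.028
stop False grip 0.07006879408843032 34.27061676979065 [ 0.5   1.04 -0.97  2.12  1.34  0.82  0.34] 0
held 0.06966732940742076
True
True 60 0.46 False [ 0.41820995 -0.05999137 -0.00279444] 0.06993066247164349
95.8
```

View pics/u.png

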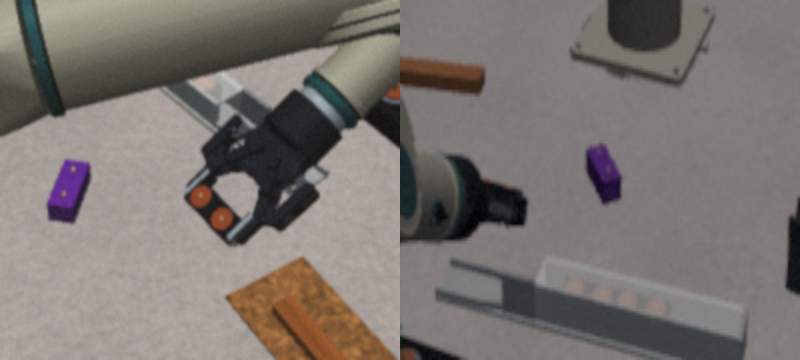

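The side crop shows the carrier held with plugs up and tilted at (212,207); the tunnel holds two carriers. Release and back out along the tool axis.

Run:
```python
from h import *
fingers.open_gripper(); arm.wait(.3)
s=monitor.read_state(); ax=Ro.from_quat(s['tool_rot']).as_matrix()[:,2]
arm.move_l(s['eef_pos']-ax*.07+[0,0,.02],.15); up(.15)
r=[k for k in look('v1') if k[4]=='ok' and abs(k[2][0])>40]; c=r[0]
if abs(c[5]-.028)<.0011:
    ok=grasp_ends(c[0],c[1]); print(ok)
    if ok: put_ends(); look('v2')
print(clk())
f=load('v2'); cv2.imwrite('pics/v2v.png',f['img'][:,:,::-1])
```

```text
[ 0.4713 -0.0588] 91.1 [-110. -113.] [30. 70.] ok 0.028
[0.3462 0.0612] 44.0 [-224.   18.] [32. 73.] PURPLE 0.0279
stop False grip 0.06984474800478471 34.40310001373291 [ 0.66  1.03 -0.94  2.13  1.34  0.8   0.39] 0
held 0.06971643276032471
True
deck stop True [ 0.57947272 -0.03237896 -0.0287851 ] 0.06939603335072549
[ 0.5792 -0.0316] 95.2 [ -0. -96.] [33. 70.] ok 0.032
[0.3463 0.0609] 43.6 [-224.   18.] [32. 73.] PURPLE 0.028
109.2
```

View pics/v2v.png

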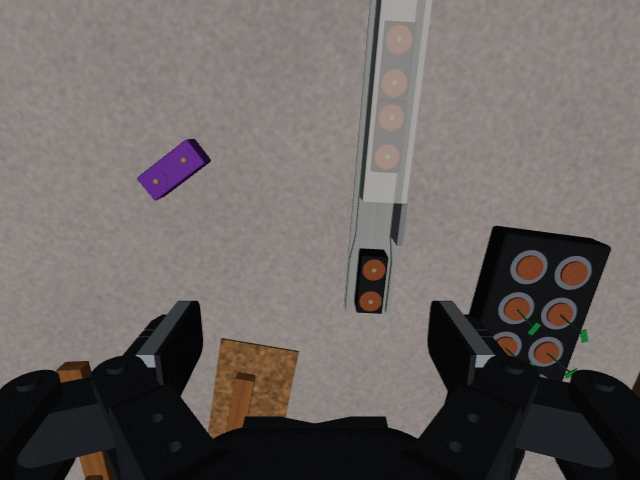

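The wrist picture shows the third carrier upright on the deck at (371,280), two in the tunnel (390,100), and the stick on the mat (240,400). Push it, park the stick, and re-measure the clip.

Run:
```python
from h import *
take_stick(); s=push(); retract(); park(); up(.15); print(clk())
arm.move_to((.47,.33,.22),quat(.2)); f=shot('wrist','k1'); P=cloud(f).reshape(-1,3); P=P[~np.isnan(P[:,0])]
for lo,hi in ((.06,.1),(.075,.09),(.03,.045)): print(rect(P,lo,hi,(.36,.47,.31,.42)))
m=(abs(P[:,1]-.19)<.12)&(abs(P[:,0]-.56)<.08)&(P[:,2]>.036)&(P[:,2]<.05); print(rect(P,.036,.05,(.5,.64,.0,.36)))
print(clk())
```

```text
stk False
stick grip 0.015689260988073814 [ 0.44084719 -0.3280979  -0.00330506]
0.01554552025132775
low False
push stop False nose 0.0298 [ 0.1 -1.  -0.4] 0.015559259223891295
park False [ 0.44094191 -0.32814073 -0.00217158]
124.7
(array([0.4143, 0.3659]), array([26.1, 41. ]), 173.4, 0.0781, 870)
(array([0.4143, 0.3659]), array([26., 41.]), 173.5, 0.0811, 519)
(array([0.4143, 0.366 ]), array([14.7, 29.8]), 84.6, 0.0413, 540)
(array([0.5565, 0.2152]), array([ 45.6, 226.8]), 95.4, 0.0414, 8952)
127.1
```

Run:
```python
from h import *
c=np.array([.4143,.3659]); a=np.radians(-6.5)
fingers.open_gripper(); arm.move_to([*c,.10],quat(a)); print(arm.move_l([*c,.013],.1,f_stop=6))
fingers.close(25); s=monitor.read_state(); print(s['gripper_width'],s['grasp_force'],s['eef_pos'])
arm.move_l([*c,.11],.12); print(monitor.read_state()['gripper_width'])
d=ch(.0205,-.024); arm.move_to([*d,.11],quat(CY))
f=shot('side','k2'); g=shot('wrist','k3'); s=monitor.read_state(); print(s['eef_pos'],d,s['gripper_width'],clk())
cv2.imwrite('pics/k.png',np.hstack([cv2.resize(f['img'][130:330,230:430],(400,400)),cv2.resize(g['img'],(400,400))])[:,:,::-1])
```

```text
False
0.01713024745558851 31.70314908027649 [0.4149655  0.36630086 0.01340613]
0.016956703082971945
[0.59282036 0.0444514  0.11025626] [0.59316762 0.04223573] 0.01702696630257206 132.0
```

View pics/k.png

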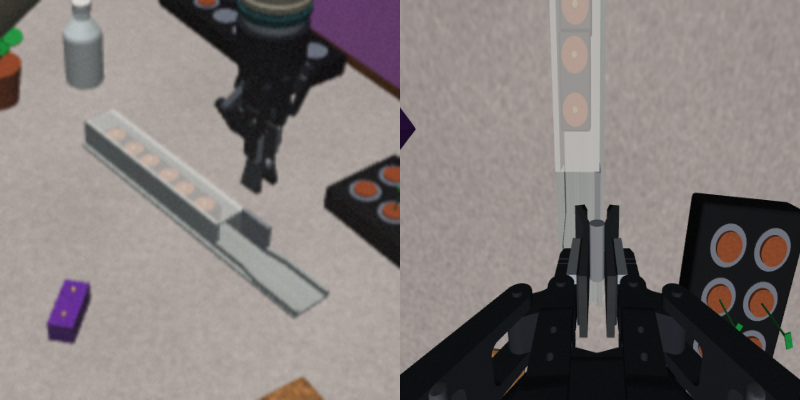

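The pictures show all six plugs inside the tunnel, the rear carrier clear of the mouth, and the clip held open over the fin. Lower until it seats.

Run:
```python
from h import *
d=ch(.0205,-.024); arm.move_l([*d,.075],.1); print(monitor.read_state()['eef_pos'],d)
st=arm.move_l([*d,.022],.03,f_stop=6); s=monitor.read_state(); print(st,s['eef_pos'],s['contact_force'].round(1),s['gripper_width'])
if st and s['eef_pos'][2]<.031:
    fingers.open_gripper(); arm.wait(.2); arm.move_l([*d,.12],.15)
    arm.move_to((.52,-.06,.22),quat(.15)); g=shot('wrist','z1'); f=shot('side','z2')
    P=cloud(g).reshape(-1,3); P=P[~np.isnan(P[:,0])]
    r=rect(P,.075,.12,(.53,.66,-.02,.12)); print(r, None if r is None else ((r[0]-M)@X,(r[0]-M)@U))
    cv2.imwrite('pics/z.png',np.hstack([cv2.resize(f['img'][190:290,260:360],(400,400)),cv2.resize(g['img'],(400,400))])[:,:,::-1])
print(clk())
```

```text
[0.59267572 0.04240458 0.07417966] [0.59316762 0.04223573]
True [0.59304022 0.04221565 0.02980098] [-0.7 -0.6  4.7] 0.017151200816463128
(array([0.5918, 0.0422]), array([25.8, 33.3]), 4.2, 0.0957, 1042) (np.float64(0.019135086953038272), np.float64(-0.023906870294952108))
136.3
```

View pics/z.png

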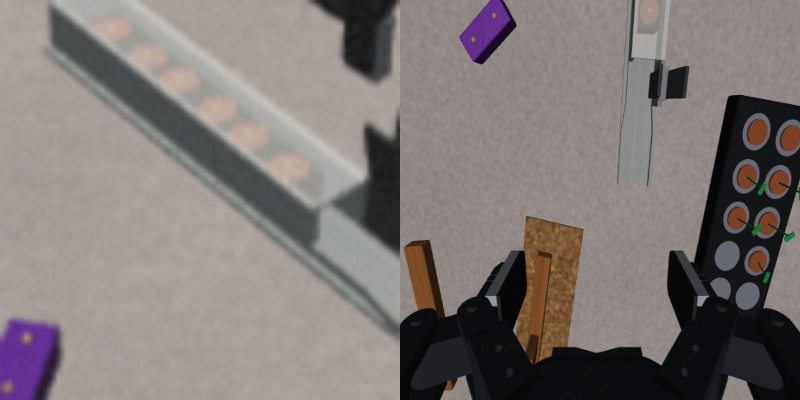

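Run:
```python
from h import *
d=ch(.0205,-.024)
arm.move_to((.55,-.0,.22),quat(.15)); g=shot('wrist','z3')
for n,c,b,zo in (('k1',np.array([.4143,.3659]),np.radians(-6.5),0),('z1',d,CY,.014),('z3',d,CY,.014)):
    P=cloud(load(n)).reshape(-1,3); P=P[~np.isnan(P[:,0])]; v=P[:,:2]-c; A=v@[np.cos(b),np.sin(b)]; B=v@[-np.sin(b),np.cos(b)]
    s=(abs(B)<.016)&(abs(A)<.03)&(P[:,2]>.03)
    for sg in (1,-1):
        m=s&(A*sg>.006); z=P[m,2]-zo; t=z>np.percentile(z,99)-.003; print(n,sg,'top',np.percentile(z,[90,99]).round(4),'A at top',np.percentile(A[m][t],[5,95]).round(4),'B',np.percentile(B[m][t],[2,98]).round(4))
    m=s&(abs(A)<.006); print(' mid z',np.percentile(P[m,2]-zo,[20,50,80]).round(4),'A',m.sum())
print(clk())
```

```text
k1 1 top [0.0821 0.0831] A at top [0.0164 0.0202] B [-0.0122  0.0127]
k1 -1 top [0.0816 0.0828] A at top [-0.0201 -0.016 ] B [-0.0126  0.0125]
 mid z [0.0394 0.0411 0.0423] A 461
z1 1 top [0.0864 0.0876] A at top [0.011  0.0151] B [-0.0129  0.0123]
z1 -1 top [0.0862 0.0875] A at top [-0.0178 -0.0143] B [-0.0126  0.0121]
 mid z [0.0434 0.0448 0.046 ] A 536
z3 1 top [0.0866 0.0874] A at top [0.0112 0.0152] B [-0.0128  0.0122]
z3 -1 top [0.328  0.3296] A at top [-0.0298 -0.0225] B [-0.016 -0.014]
 mid z [0.0425 0.0445 0.0457] A 553
136.7
```

The clip grips the fin squarely, but its hinge stands about 3.5 mm above the seat. I'll re-squeeze and press it home.

```bash
cat >> h.py <<'E'
def clipz(n):
    d=ch(.0205,-.024); P=cloud(load(n)).reshape(-1,3); P=P[~np.isnan(P[:,0])]; v=P[:,:2]-d; A=v@X; B=v@U
    s=(abs(B)<.016)&(abs(A)<.025)&(P[:,2]>.03)&(P[:,2]<.12); m=s&(abs(A)<.006)
    t=P[:,2]>.092; print('mid z rel',np.percentile(P[m,2]-.014,[20,50,80]).round(4),'ref .0394 .0411 .0423; top',np.percentile(P[s,2]-.014,99).round(4),'A+',np.median(A[s&t&(A>0)]).round(4),'A-',np.median(A[s&t&(A<0)]).round(4))
E
python3 - <<'E'
from h import *
d=ch(.0205,-.024); fingers.open_gripper()
arm.move_to([*d,.10],quat(CY)); print(arm.move_l([*d,.0305],.1,f_stop=6))
fingers.close(25); s=monitor.read_state(); print(s['gripper_width'],s['eef_pos'],s['contact_force'].round(1))
for z in (.0285,.0270,.0255,.0240):
    st=arm.move_l([*d,z],.02,f_stop=15); s=monitor.read_state(); print(st,s['eef_pos'].round(4),s['contact_force'].round(1))
    if st: break
fingers.open_gripper(); arm.wait(.2); arm.move_l([*d,.12],.15)
arm.move_to((.52,-.06,.22),quat(.15)); shot('wrist','y1'); clipz('y1'); clipz('z1'); print(clk())
E
```

```text
False
0.017448711400181272 [0.59420672 0.04245541 0.0311175 ] [0.7 0.4 4.1]
False [0.5944 0.0424 0.0307] [-1.3 -0.7 16.1]
False [0.5944 0.0425 0.0306] [-4.6 -2.7 25.9]
False [0.5946 0.0425 0.0303] [-6.8 -3.2 34.3]
False [0.5945 0.0427 0.0297] [-8.6 -3.7 41.7]
mid z rel [0.0402 0.042  0.0428] ref .0394 .0411 .0423; top 0.0844 A+ 0.0139 A- -0.0144
mid z rel [0.0434 0.0448 0.046 ] ref .0394 .0411 .0423; top 0.0875 A+ 0.0115 A- -0.0162
142.4
```

Run:
```python
from h import *
d=ch(.0205,-.024); r=CY+np.radians(6.5); v=np.array([.0557,-.0359]); w=d+np.array([[np.cos(r),-np.sin(r)],[np.sin(r),np.cos(r)]])@v
arm.move_to((*w,.234),quat(.2+r)); f=shot('wrist','x1'); clipz('x1')
arm.move_to((.50,-.2,.26),quat(-.35)); g=shot('wrist','x2'); P=cloud(g).reshape(-1,3); P=P[~np.isnan(P[:,0])]
print(rect(P,.013,.026,(.4,.5,-.4,-.18)),rect(P,.055,.08,(.4,.5,-.4,-.27)),rect(P,.0015,.006,(.38,.53,-.42,-.13)))
arm.move_to((.42,-.28,.3),quat(-.35)); h=shot('scene','x3'); print(clk())
cv2.imwrite('pics/x.png',np.hstack([cv2.resize(f['img'][100:420,160:480],(400,400)),cv2.resize(h['img'][200:320,230:350],(400,400))])[:,:,::-1])
```

```text
mid z rel [0.04   0.0416 0.0427] ref .0394 .0411 .0423; top 0.0845 A+ 0.015 A- -0.0134
(array([ 0.4435, -0.2735]), array([ 24.4, 169.2]), 87.3, 0.0183, 2404) (array([ 0.4408, -0.3282]), array([16.6, 40.3]), 87.6, 0.064, 564) (array([ 0.455 , -0.2668]), array([101.1, 240.2]), 87.7, 0.0025, 11175)
144.8
```

View pics/x.png

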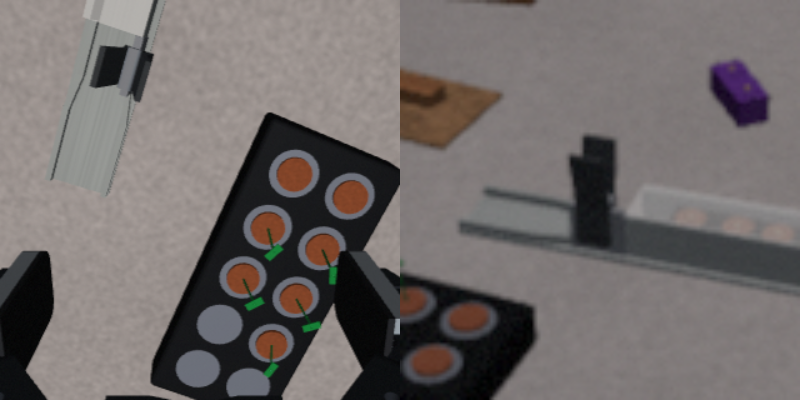

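The clip stands upright on the fin, its hinge within 0.5 mm of the seated height. The stick is flat on its mat, all three carriers are in, and the bystanders are untouched.

```bash
python3 -c "
from h import *
print(hand_in())"
```

```text
the job is handed in; nothing more can be done
None
```

The job is handed in at about 145 s: all three carriers were pushed into the tunnel with the stick, the clip grips the fin (hinge within 0.5 mm of its seat), and the stick lies flat on its mat, but one carrier was tipped on its side and righted before loading, and seating the clip took a press of about 42 N on the tool.

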